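# Load a keyed blank onto its fixture and close the swing clamp

## Robot

A 6-joint arm with a two-finger parallel gripper is mounted at the origin on the work surface. World frame = base frame: x ahead of the robot, y to its left, z up, the work surface at z = 0. Lengths are in m, angles in rad, forces in N, time in s.
With the tool pointing down it reaches from about 0.35 to 0.875 m from the base axis. Payload 4.2 kg.
Tool frame: the origin (TCP) lies on the centre line of the jaws, within the pads' length; the fingertips stand 14 mm ahead of it and the grasp point (between the pads) lies 5 mm behind it; z points along the fingers, y is the line along which they close (so a half turn about z gives the same grasp; the last joint's range is limited). The gripper opens to 87 mm and grips with 3 to 60 N. Pads are 19 mm wide; open, the fingers measure 117 mm over their backs; the gripper's body (75 mm by 190 mm) begins 51 mm behind the grasp point.
Start: joints at [-0.9, 0.385, 0.008, 0, -1.194, -0.259], TCP at [0.25, -0.573, 0.207] pointing down, gripper open.
Joint ranges: [-3.14, 3.14], [-1.21, 2.06], [-1.07, 1.41], [-3.16, 2.05], [-2.99, -0.16], [-3.1, 3.1]. Speed limits (rad/s): [2.79, 2.79, 3.14, 3.14, 3.14, 3.14].

## Interface

Orientations are given as [roll, pitch, yaw] about the fixed x, y, z axes, in that order (R = Rz(yaw) Ry(pitch) Rx(roll)).
In Python, from workcell import get_state, grab_frame, camera_params, finish_job gives the robot as it stands.
- The arm moves only by the tool carry_out, never from a script. Its argument "steps" is a list that holds one entry, the list of rows, each a list of 5 numbers: the opening in per cent of the stroke, from 0 (shut) to 100 (fully open), then the shift along the tool's x, y, z in m, then the turn about the tool's z in degrees. In form: [[[fingers, tx, ty, tz, yaw], ...]]. A call has 1 to 12 rows; each row shifts and turns the commanded pose from where the row before left it, along the tool's axes as they then stand; what a row does not reach is not made up. A row lasts 1/12 s, in which the tool goes at most 41.7 mm and 7.16 degrees, less where a joint would pass 70% of its speed; a pose out of reach is approached as far as the arm can. A call with a gripper value outside its range is refused whole. The fingers move at their own pace and stop on an object; "force" is the grip in N (left out, the last holds). Time passes only in rows, so rows that do not move let the fingers close. It gives the time, the measured TCP pose, the force, the opening and the grip force at its end, in the units of the state.
- get_state(): the state, without advancing time (a new reading comes with each control period).
- grab_frame(name): name is "scene" or "top" or "wrist"; returns the picture (420x560x3 uint8, red, green, blue); there is no depth.
- camera_params(name): a dict with "fx", "fy", "cx", "cy" (pixels), "k1" (the pictures are not rectified: a ray, as slopes to the right and down, at radius r is drawn at 1 + k1 r^2 times it, then the intrinsics apply), "rvec" (rotation vector, rad) and "tvec" (3), from world to camera coordinates, as OpenCV has them. Camera axes: x right, y down, z forward; pixel columns grow to the right and rows downward; lengths in m; the calibration is good to about 2 mm. A picture is of the moment at which its call begins: read the wrist's pose just before it. camera_params takes no time and is no camera call; for the wrist camera it gives the pose at the moment of the call.
- finish_job(): hands the job in; it is judged then, once.
The state is a dict: "t": time; "joints": joint angles; "joint_vel": joint speeds; "tau": joint torques, N m; "ee_pos": TCP position; "tcp_rot": TCP orientation; "ft_force": force on the tool from outside, world axes, zero at the start; "torque": the same for the moment, N m; "gripper_width": opening from 0.0 (shut) to 1.0 (fully open); "finger_force": force on a finger pad.
Only numpy, scipy, OpenCV 4.12 (cv2) and the standard library are available. Lean on these libraries where they do the work, as an engineer would, in place of code of your own. Each camera call takes 0.05 s, during which the arm holds its last target. There are 200 camera calls.

## Task

Load the square notched blank onto the fixture: set it over the round post, turn it gently until its deep notch finds the key pin, and seat it fully home, flat on the base. Then swing the clamp all the way round over the seated blank, let go and leave the other parts on the bench where they are. Feel for the fit: never press it down hard while it still stands on the pin.

Things in the scene. Friction and masses are not known exactly. Their poses are not given: they have to be found in the camera images.
- blank: Keyed blank, loose, rigid aluminium, about 0.4 kg: plate 80 x 80 x 10 mm with a square hub 32 x 32 mm on its middle (sides parallel to the plate's), hub top 36 mm above the underside. A 22 mm square bore goes right through. Origin: centre of the underside, z up through the hub. Grip it by the hub. It may lie in any of three spots, two round steel parts in the others.
- notch (a point): Middle of the mouth of the blank's deep notch, at the plate's upper face: 40 mm along the blank's +x. The notch is 11 mm wide, cut 19 mm inwards, through the plate's thickness; it alone admits the key pin. The notch in the opposite (-x) edge, 11 mm wide but only 7 mm deep, does not reach the pin. Axes as the blank's.
- fixture: Keyed fixture, fixed: grey base 160 mm (x) by 190 mm (y) by 15 mm high, from -80 to 80 mm in x and -70 to 120 mm in y of its frame. Origin: on the bench under the axis of the round post, z up. The post, 19 mm diameter, rises 26 mm above the base top, the last 6 mm tapered to 10 mm, and centres the blank's bore (1.5 mm play each side).
- seat (a point): On the post's axis at the base top, 15 mm above the bench: where the seated blank's origin belongs. Axes as the fixture's. A key pin, 8 mm diameter, 10 mm high, stands 27 mm from the axis, locked in an untracked direction up to 0.7 rad either side of the fixture's +x. The blank rests 10 mm high on it unless the deep notch points at it (within 0.05 rad); then it can go down flat.
- clamp (a joint): Swing clamp's angle, rad. 0: open, flat arm along the fixture's +x, tail along -x. Grows clockwise seen from above to its stop at 1.57: closed, arm pointing at the post over the blank's plate, tail along the fixture's +y. Starts between 0 and 0.3. Stays where left; about 1.5 N at the peg moves it.
- clamp_pivot (a point): Clamp's upright pivot axis, at the arm's top face, 39.5 mm above the bench; x = 0, y = 80 mm of the fixture, axes as the fixture's. The steel arm is 20 mm wide and 12 mm thick and reaches 52 mm from the pivot, the tail 66 mm the other way. It clears a seated blank's plate by 2.5 mm and is blocked by one that is not seated.
- clamp_peg (a point): Centre of the top of the clamp's peg, an upright round steel pin of 12 mm diameter on the tail, 50 mm from the pivot. The peg's top is 81.5 mm above the bench, its foot (on the tail) 39.5 mm. The place to take the clamp from above.
- collar: Bystander: plain round steel collar, 72 mm diameter, 24 mm high, with a round bore. Origin at the centre of its underside. Leave alone.
- hexcap: Bystander: round dark steel cap, 68 mm diameter, 38 mm high, with a hexagon on top. Origin at the centre of its underside. Leave alone.
- bush: Bystander: small brass bush, 28 mm diameter, 30 mm high. Origin at the centre of its underside. Leave alone.
- spacer: Bystander: small steel spacer, 34 mm diameter, 22 mm high. Origin at the centre of its underside. Leave alone.
- tin: Bystander: closed dark metal tin, 84 mm diameter, 100 mm high. Origin at the centre of its underside. Leave alone.
- screwdriver: Bystander: screwdriver lying on the bench beyond the other parts. Leave alone.
- hammer: Bystander: hammer lying on the right of the bench. Leave alone.
There are look-alikes about, which are no part of the job. Several things look just like the blank: the one meant starts farthest from the robot's base.

How it is judged:
By the outcome, as a careful person would: the job done as asked, in the order asked, and still so for the second after the job is handed in, with the robot touching nothing.
It also fails if it takes over 72 s, if anything falls off the work surface, if the arm or the gripper's body presses on something with over 40 N, if the wrist force passes 120 N, or if a joint passes its speed limit or range.

## Working session

There is one attempt and no reset: what is moved stays moved. The work goes in short steps, Python scripts to look and compute and a tool call to move; the robot and the scene stay as the last step left them, time stands still between calls to the robot, and variables do not carry over. Pictures are saved under pics/ and viewed, at most 10 in all, crops included, and the job is handed in when it is done.

Besides the shell and the picture viewer there is one more tool, called after "Emit:" as a command line: name --argument value ..., lists and objects as JSON in quotes. carry_out: Moves the arm, as the interface text tells. Its arguments: {"type":"object","properties":{"steps":{"type":"array","items":{"type":"array","items":{"type":"array","items":{"type":"number"}}}},"force":{"type":"number"}},"required":["steps"]}

```bash
mkdir -p pics; cat > h.py <<'E'
import numpy as np, cv2
from workcell import get_state, grab_frame, camera_params
def K(p): return np.array([[p['fx'],0,p['cx']],[0,p['fy'],p['cy']],[0,0,1.]])
def D(p): return np.array([p['k1'],0,0,0,0.])
def proj(p,X): return cv2.projectPoints(np.array(X,float).reshape(-1,3),np.array(p['rvec']),np.array(p['tvec']),K(p),D(p))[0].reshape(-1,2)
def ray(p,uv):
    n=cv2.undistortPoints(np.array([[uv]],float),K(p),D(p))[0,0]
    R=cv2.Rodrigues(np.array(p['rvec'],float))[0]
    return -R.T@np.array(p['tvec']), R.T@np.array([n[0],n[1],1.])
def atz(p,uv,z):
    c,d=ray(p,uv); return (c+d*(z-c[2])/d[2])
def tri(obs):
    A=np.zeros((3,3));b=np.zeros(3)
    for p,uv in obs:
        c,d=ray(p,uv);d/=np.linalg.norm(d);M=np.eye(3)-np.outer(d,d);A+=M;b+=M@c
    return np.linalg.solve(A,b)
def save(im,n): cv2.imwrite('pics/'+n+'.png',cv2.cvtColor(im,cv2.COLOR_RGB2BGR))
E
python3 - <<'E'
from h import *
import pickle
s=get_state();print({k:np.round(v,3) for k,v in s.items()})
d={}
for n in('top','scene','wrist'):
    p=camera_params(n);im=grab_frame(n);save(im,n+'0');d[n]=(p,im);print(n,p)
pickle.dump(d,open('f0.pkl','wb'))
im=np.hstack([d['top'][1],d['scene'][1]]);save(cv2.resize(d['top'][1],(800,600),interpolation=cv2.INTER_CUBIC),'top0b')
save(cv2.resize(d['scene'][1],(800,600),interpolation=cv2.INTER_CUBIC),'scene0b')
E
```

```text
{'t': np.float64(0.0), 'joints': array([-0.9  ,  0.386,  0.007, -0.   , -1.194, -0.259]), 'joint_vel': array([-0.   ,  0.001, -0.   , -0.001, -0.   , -0.001]), 'tau': array([ 0.0000e+00, -3.9066e+01,  1.8741e+01,  4.2200e+00,  1.1000e-02,
       -0.0000e+00]), 'ee_pos': array([ 0.25 , -0.572,  0.206]), 'tcp_rot': array([ 3.139, -0.   , -2.73 ]), 'ft_force': array([-0.158, -0.705,  0.289]), 'torque': array([-0.025, -0.038, -0.025]), 'finger_force': np.float64(0.0), 'gripper_width': np.float64(0.999)}
top {'fx': 537.4874595537443, 'fy': 537.4874595537443, 'cx': 277.21082758744456, 'cy': 204.9330771906867, 'k1': -0.09073048596546067, 'rvec': array([ 2.19188182, -2.14878427,  0.06040245]), 'tvec': array([-0.1400817 ,  0.52543391,  1.29072629])}
scene {'fx': 539.5563540455934, 'fy': 539.5563540455934, 'cx': 274.94551430020135, 'cy': 208.41025778584188, 'k1': 0.005954762853150142, 'rvec': array([ 1.97435271,  1.64127073, -0.57330835]), 'tvec': array([ 0.04391867, -0.3680134 ,  1.49945501])}
wrist {'fx': 305.0070597393556, 'fy': 305.0070597393556, 'cx': 280.04141743712574, 'cy': 215.30101913954874, 'k1': 0.016279458502916136, 'rvec': array([-1.61870819, -2.47199541, -0.3762979 ]), 'tvec': array([ 0.6235039 , -0.03574775,  0.39186802])}
```

View pics/top0b.png

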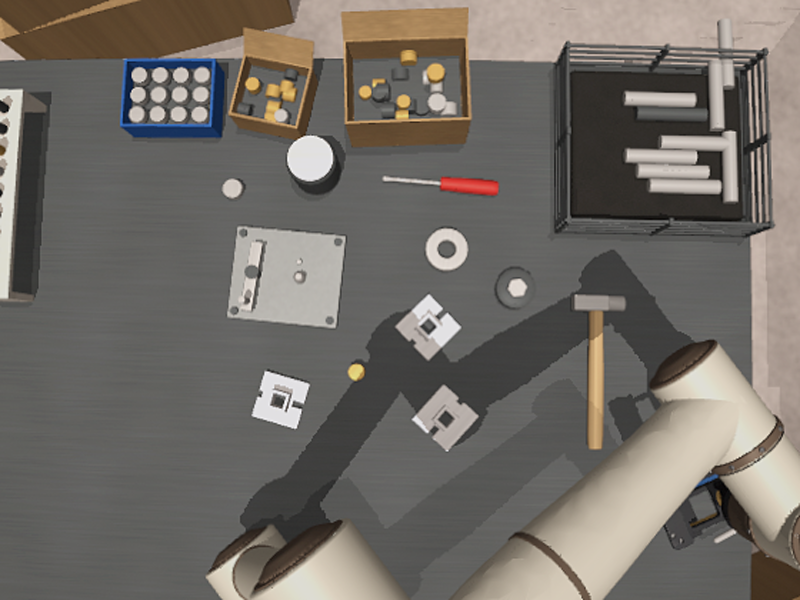

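View pics/scene0b.png

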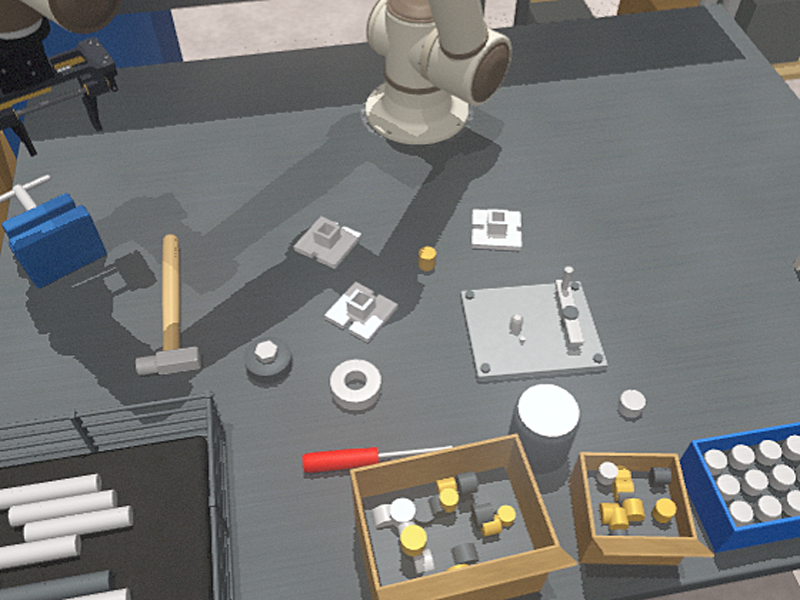

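The top view shows three blank-like parts at (428,327), (445,418) and (280,400). The fixture post is at (299,277), the key pin at (299,262) and the clamp peg at (248,300). In the scene view the same post is at (516,322) and the farthest blank's hub at (360,300). Next I'll get coarse positions.

```bash
python3 - <<'E'
from h import *
import pickle
d=pickle.load(open('f0.pkl','rb'));t,ti=d['top'];s,si=d['scene']
for n,uv,z in [('A',(428,327),.03),('B',(445,418),.03),('C',(280,400),.03),('post',(299,276),.04),('pin',(299,262),.025),('peg',(249,300),.08),('piv',(252,271),.04),('c1',(238,227),.015),('c2',(347,237),.015),('c3',(337,328),.015),('c4',(228,318),.015)]:
    X=atz(t,np.array(uv)*.7,z);print(n,X.round(4),np.hypot(*X[:2]).round(3))
w=camera_params('wrist');st=get_state()
from scipy.spatial.transform import Rotation as R
T=R.from_euler('xyz',st['tcp_rot']).as_matrix();c=-cv2.Rodrigues(w['rvec'])[0].T@w['tvec']
print('cam in tool',T.T@(c-st['ee_pos']),'cam axes in tool (cols)',(T.T@cv2.Rodrigues(w['rvec'])[0].T).round(2), 'tool axes',T.round(2))
crops=[(ti,155,155),(ti,245,190),(si,318,183),(si,200,175)]
o=[cv2.resize(i[y:y+82,x:x+110],(400,300),interpolation=cv2.INTER_CUBIC) for i,x,y in crops]
save(np.vstack([np.hstack(o[:2]),np.hstack(o[2:])]),'crops')
E
```

```text
A [ 0.4704 -0.185   0.03  ] 0.505
B [ 0.3187 -0.2162  0.03  ] 0.385
C [0.3423 0.0619 0.03  ] 0.348
post [0.5518 0.0343 0.04  ] 0.553
pin [0.5773 0.0373 0.025 ] 0.578
peg [0.5069 0.1095 0.08  ] 0.519
piv [0.5588 0.1148 0.04  ] 0.57
c1 [0.6379 0.1476 0.015 ] 0.655
c2 [ 0.6233 -0.043   0.015 ] 0.625
c3 [ 0.4661 -0.0299  0.015 ] 0.467
c4 [0.4793 0.1591 0.015 ] 0.505
cam in tool [ 0.08221803  0.00059745 -0.17804689] cam axes in tool (cols) [[-0.   -0.96 -0.3 ]
 [ 1.   -0.   -0.  ]
 [ 0.   -0.3   0.96]] tool axes [[-0.92 -0.4  -0.  ]
 [-0.4   0.92  0.  ]
 [ 0.    0.   -1.  ]]
```

View pics/crops.png

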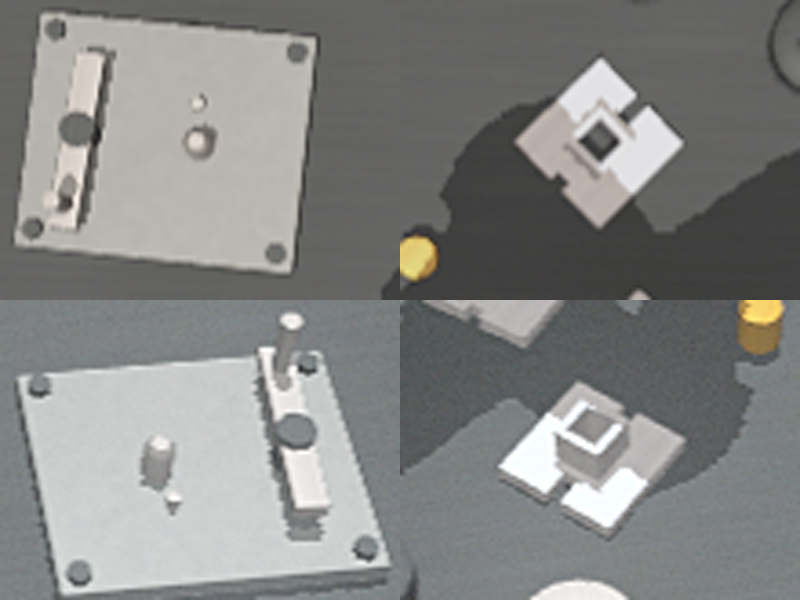

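The crops show the deep notch at (632,110) toward upper right and the shallow notch at (562,182). The plate corners are at (600,57), (683,143), (600,228) and (517,143). Post top is at (199,139), pin at (199,103) and peg top at (52,201). In the scene crop the peg top is at (292,320), post top (160,443), pin (173,495) and hub top (590,428).

```bash
python3 - <<'E'
from h import *
import pickle
d=pickle.load(open('f0.pkl','rb'));t,ti=d['top'];s,si=d['scene']
g=lambda x,y,X,Y:((x+.5)*.275+X-.5,(y+.5)*82/300+Y-.5)
T1=lambda x,y:g(x,y,155,155);T2=lambda x,y:g(x-400,y,245,190);S1=lambda x,y:g(x,y-300,318,183);S2=lambda x,y:g(x-400,y-300,200,175)
for n,a,b in [('post',T1(199,139),S1(160,443)),('pin',T1(199,103),S1(173,495)),('peg',T1(52,201),S1(292,320)),('hub',T2(600,137),S2(590,428)),('notchmouth',T2(640,103),S2(552,497)),('piv',T1(77,129),S1(296,430))]:
    print(n,tri([(t,a),(s,b)]).round(4))
P=[atz(t,T2(*c),.01) for c in[(600,57),(683,143),(600,228),(517,143)]]
print('plate',np.round(P,4),np.mean(P,0).round(4),[np.degrees(np.arctan2(*(P[i]-P[i-1])[1::-1])).round(1) for i in range(4)])
F=[atz(t,T1(*c),.015) for c in[(43,12),(316,37),(291,273),(15,243)]]
print('fix',np.round(F,4),[(np.degrees(np.arctan2(*(F[i]-F[i-1])[1::-1])).round(1),np.linalg.norm(F[i]-F[i-1]).round(3)) for i in range(4)])
c=np.mean(F,0);a=np.radians(np.mean([np.degrees(np.arctan2(*(F[0]-F[3])[1::-1])),np.degrees(np.arctan2(*(F[1]-F[2])[1::-1]))]))
print('origin',c[:2]-25e-3*np.array([-np.sin(a),np.cos(a)]),np.degrees(a))
E
```

```text
post [0.5536 0.036  0.0403]
pin [0.5793 0.0389 0.0237]
peg [0.5082 0.1242 0.0778]
hub [ 0.4748 -0.184   0.0344]
notchmouth [ 0.4992 -0.2115  0.0054]
piv [0.5586 0.1173 0.0397]
plate [[ 0.5292 -0.1844  0.01  ]
 [ 0.4726 -0.2412  0.01  ]
 [ 0.4149 -0.1864  0.01  ]
 [ 0.4705 -0.1296  0.01  ]] [ 0.4718 -0.1854  0.01  ] [np.float64(-43.0), np.float64(-134.9), np.float64(136.5), np.float64(45.7)]
fix [[ 0.6404  0.1481  0.015 ]
 [ 0.6261 -0.0395  0.015 ]
 [ 0.4669 -0.0268  0.015 ]
 [ 0.4831  0.1613  0.015 ]] [(np.float64(-4.8), np.float64(0.158)), (np.float64(-94.3), np.float64(0.188)), (np.float64(175.4), np.float64(0.16)), (np.float64(85.1), np.float64(0.189))]
origin [0.5520707  0.03583168] -4.67723558059995
```

Emit:
carry_out --steps '[[[100, -0.03, 0.022, 0.003, 0], [100, -0.03, 0.022, 0.003, 0], [100, -0.03, 0.022, 0.003, 0], [100, -0.03, 0.022, 0.003, 0], [100, -0.03, 0.022, 0.003, 0], [100, -0.03, 0.022, 0.003, 0], [100, -0.03, 0.022, 0.003, 0], [100, -0.03, 0.022, 0.003, 0], [100, -0.03, 0.022, 0.003, 0], [100, -0.03, 0.022, 0.003, 0], [100, -0.03, 0.022, 0.003, 0], [100, -0.03, 0.022, 0.003, 0]]]' --force 20

```text
t: 1.15
ee_pos: [0.4748, -0.1849, 0.1705]
tcp_rot: [3.141, -0.0, -2.73]
ft_force: [1.5, -0.3, 0.1]
gripper_width: 1.001
finger_force: 0.0
```

Emit:
carry_out --steps '[[[100, 0, 0, 0, -6], [100, 0, 0, 0, -6], [100, 0, 0, 0, -6], [100, 0, 0, 0, -4.5], [100, 0, 0, 0, 0], [100, 0, 0, 0, 0]]]'

```text
t: 1.65
ee_pos: [0.4742, -0.1866, 0.1704]
tcp_rot: [3.141, -0.0, -2.339]
ft_force: [0.0, -0.2, 0.3]
gripper_width: 1.001
finger_force: 0.0
```

```bash
cat >> h.py <<'E'
from scipy.spatial.transform import Rotation as R
def goto(x,y,z,yawdeg):
    s=get_state();T=R.from_euler('xyz',s['tcp_rot']).as_matrix();e=T.T@(np.array([x,y,z])-s['ee_pos'])
    yd=np.degrees(np.arctan2(T[1,0],T[0,0]));dy=(yawdeg-yd+180)%360-180
    print('t',round(float(s['t']),2),'pos',s['ee_pos'].round(4),'yaw',yd.round(2),'F',s['ft_force'].round(1),'grip',round(float(s['gripper_width']),3),'-> shift tool mm',(e*1e3).round(1),'turn',(-dy).round(2))
E
python3 - <<'E'
from h import *
goto(.472,-.185,.1,-134)
p=camera_params('wrist');im=grab_frame('wrist');np.savez('w1.npz',im=im,**p)
save(cv2.resize(im,(800,600),interpolation=cv2.INTER_CUBIC),'w1')
print(proj(p,[[.472,-.185,.036],[.472,-.185,.01]])/.7, get_state()['joints'].round(3))
E
```

```text
t 1.65 pos [ 0.4742 -0.1866  0.1704] yaw -134.03 F [ 0.  -0.2  0.3] grip 1.001 -> shift tool mm [ 0.4  2.7 70.4] turn -0.03
[[402.80640497 287.67938078]
 [402.61008545 279.44217858]] [-0.056  0.221 -0.325 -0.    -1.025 -0.712]
```

View pics/w1.png

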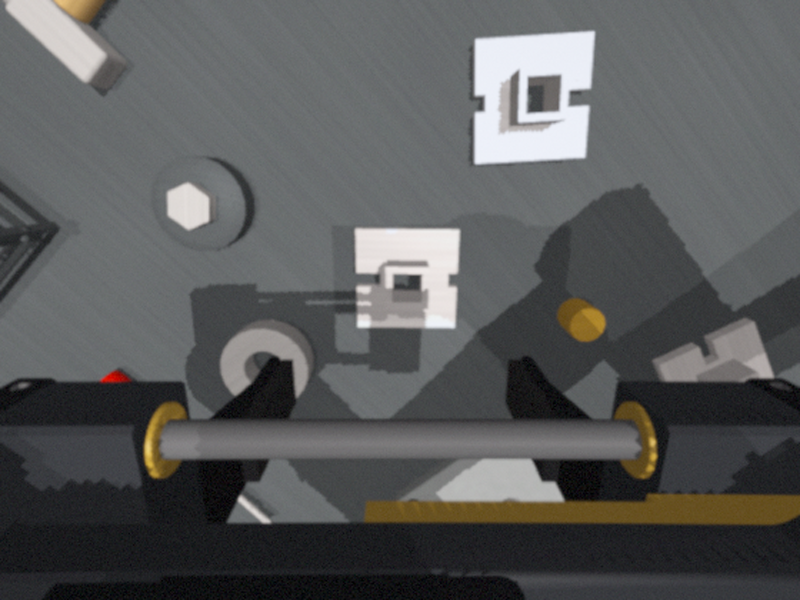

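The wrist view shows the blank's plate corners at (355,229), (460,229), (457,328) and (357,328). The deep notch is at left (365,280), the shallow one at right (455,281), and the hub bore is near (408,283). The neighbours are clear of the fingers.

```bash
python3 - <<'E'
from h import *
w=np.load('w1.npz');p={k:w[k] for k in w.files if k!='im'}
P=[atz(p,np.array(c)*.7,.01) for c in[(355,229),(460,229),(457,328),(357,328)]]
print(np.round(P,4),np.mean(P,0),[(np.degrees(np.arctan2(*(P[i]-P[i-1])[1::-1])).round(1),np.linalg.norm(P[i]-P[i-1]).round(4)) for i in range(4)])
c=np.mean(P,0);goto(c[0],c[1],.024,-134)
print(tri([(p,np.array((407,284))*.7)]*1+[(camera_params('top'),((600-399.5)*.275+244.5,137.5*82/300+189.5))]))
E
```

```text
[[ 0.4707 -0.2392  0.01  ]
 [ 0.4126 -0.183   0.01  ]
 [ 0.4683 -0.1242  0.01  ]
 [ 0.5276 -0.1815  0.01  ]] [ 0.46979591 -0.18196931  0.01      ] [(np.float64(-134.6), np.float64(0.081)), (np.float64(136.0), np.float64(0.0808)), (np.float64(46.6), np.float64(0.081)), (np.float64(-44.0), np.float64(0.0825))]
t 1.7 pos [ 0.4743 -0.1867  0.1705] yaw -134.03 F [ 0.1  0.  -0.7] grip 1.001 -> shift tool mm [ -0.3   6.5 146.5] turn -0.03
[ 0.47260818 -0.18364863  0.02210452]
```

Emit:
carry_out --steps '[[[70, 0, 0.0045, 0.02, 0], [70, 0, 0, 0.025, 0], [70, 0, 0, 0.025, 0], [70, 0, 0, 0.025, 0], [70, 0, 0, 0.02, 0], [70, 0, 0, 0.015, 0], [70, 0, 0, 0.0085, 0], [70, 0, 0, 0.004, 0], [70, 0, 0, 0, 0], [70, 0, 0, 0, 0]]]'

```text
t: 2.53
ee_pos: [0.4718, -0.1837, 0.0288]
tcp_rot: [-3.141, 0.001, -2.337]
ft_force: [0.6, 0.1, -0.1]
gripper_width: 0.701
finger_force: 0.0
```

Emit:
carry_out --steps '[[[20, 0, 0, 0, 0], [20, 0, 0, 0, 0], [20, 0, 0, 0, 0], [20, 0, 0, 0, 0], [20, 0, 0, 0, 0], [20, 0, 0, 0, 0], [20, 0, 0, 0, 0], [20, 0, 0, 0, 0]]]' --force 20

```text
t: 3.2
ee_pos: [0.4712, -0.1836, 0.0282]
tcp_rot: [3.142, -0.0, -2.337]
ft_force: [0.3, -0.2, 0.1]
gripper_width: 0.231
finger_force: 0.0
```

```bash
python3 - <<'E'
from h import *
goto(.471,-.1835,.1,-134)
a=grab_frame('wrist');b=grab_frame('scene')
o=np.hstack([cv2.resize(a[130:400,150:420],(400,400)),cv2.resize(b[160:270,200:310],(400,400),interpolation=cv2.INTER_CUBIC)]);save(o,'g1')
goto(.471,-.1835,.1,-134)
E
```

```text
t 3.2 pos [ 0.4712 -0.1836  0.0282] yaw -133.91 F [ 0.3 -0.2  0.1] grip 0.231 -> shift tool mm [  0.    0.2 -71.8] turn 0.09
t 3.3 pos [ 0.4712 -0.1836  0.0281] yaw -133.9 F [-0.7 -0.6  0.3] grip 0.208 -> shift tool mm [  0.1   0.2 -71.9] turn 0.1
```

View pics/g1.png

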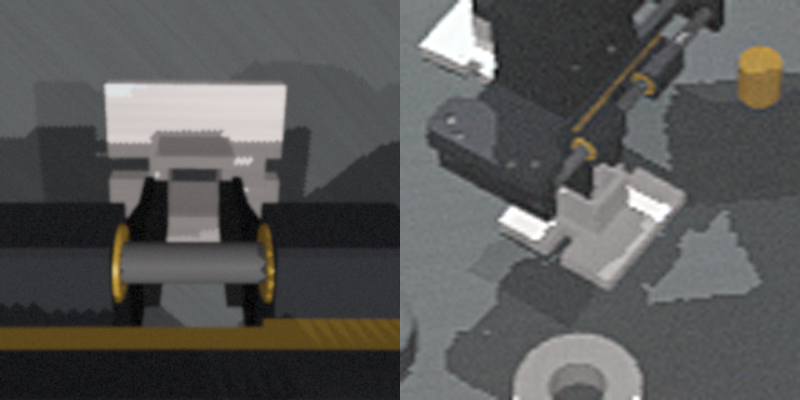

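The hub is not between the pads: the width fell to 0.21 with no force. I'll overlay my model on these frames to see the offset.

```bash
python3 - <<'E'
from h import *
st=get_state();T=R.from_euler('xyz',st['tcp_rot']).as_matrix()
a=np.radians(-44.3);Rz=np.array([[np.cos(a),-np.sin(a),0],[np.sin(a),np.cos(a),0],[0,0,1]])
sq=lambda h,z:np.array([[h,h,z],[-h,h,z],[-h,-h,z],[h,-h,z]])@Rz.T+[.471,-.1835,0]
o=[]
for n,(x,y,w,S) in {'wrist':(180,170,120,5),'scene':(220,180,75,8)}.items():
    p=camera_params(n);im=grab_frame(n)
    c=cv2.resize(im[y:y+w,x:x+w*2//3],(400,600),interpolation=cv2.INTER_CUBIC) if 0 else cv2.resize(im[y:y+w,x:x+w],(400,400),interpolation=cv2.INTER_CUBIC)
    c2=c.copy();f=400/w
    for q,col in((sq(.04,.01),(255,0,0)),(sq(.016,.036),(0,255,0)),(sq(.011,.036),(0,0,255))):
        cv2.polylines(c2,[((proj(p,q)-[x,y])*f).astype(np.int32)],True,col,1)
    tips=[T@np.array([0,s*.01,z])+st['ee_pos'] for s in(-1,1) for z in(.014,-.005)]
    for u in (proj(p,tips)-[x,y])*f: cv2.circle(c2,tuple(u.astype(int)),4,(255,255,0),1)
    o.append(c2)
save(np.hstack(o),'ov')
E
```

```text
(no output)
```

View pics/ov.png

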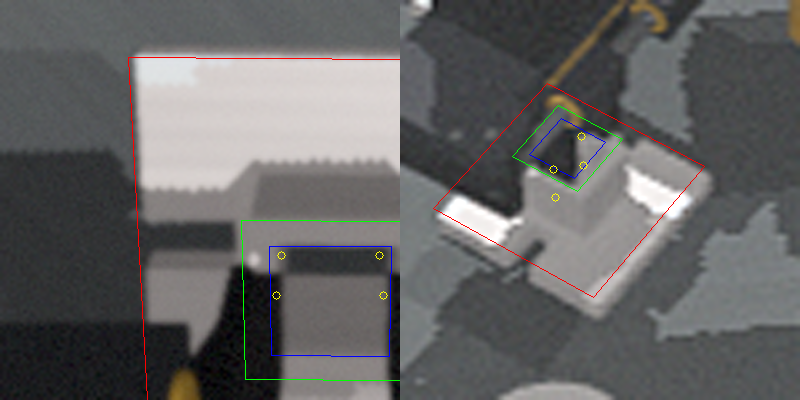

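The wrist overlay fits the hub, but the finger edges lie inside the hub outline. Finger gap against pixel width gives a tip depth of about 0.17 m, so the tips are really about 15 mm behind the TCP reading, above the hub. I'll reopen and feel my way down.

Emit:
carry_out --steps '[[[70, 0, 0, 0, 0], [70, 0, 0, 0, 0], [70, 0, 0, 0, 0], [70, 0, 0, 0, 0], [70, 0, 0, 0, 0], [70, 0, 0, 0, 0], [70, 0, 0, 0.001, 0], [70, 0, 0, 0.001, 0], [70, 0, 0, 0.001, 0], [70, 0, 0, 0, 0]]]'

```text
t: 4.23
ee_pos: [0.471, -0.1836, 0.0249]
tcp_rot: [3.141, -0.0, -2.337]
ft_force: [-0.3, -0.5, -0.9]
gripper_width: 0.695
finger_force: 0.0
```

```bash
python3 - <<'E'
from h import *
goto(.471,-.1835,.0,-134)
p=camera_params('wrist');im=grab_frame('wrist');im2=im[150:420,80:480]
save(cv2.resize(im2,(800,540),interpolation=cv2.INTER_CUBIC),'w2')
E
```

```text
t 4.23 pos [ 0.471  -0.1836  0.0249] yaw -133.91 F [-0.3 -0.5 -0.9] grip 0.695 -> shift tool mm [-0.1 -0.  24.9] turn 0.09
```

View pics/w2.png

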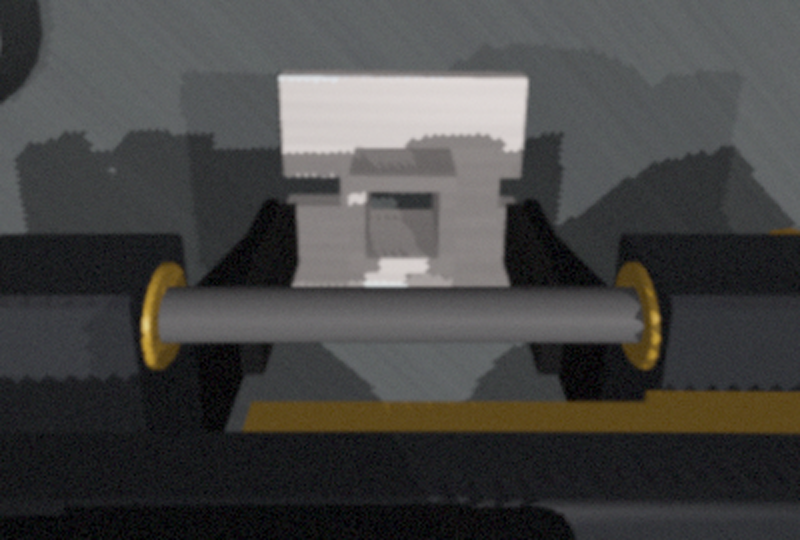

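The open finger edges are at (295,203) and (505,203). That puts the tips about 10–15 mm behind the reported TCP, near the hub top, so I need to go further down.

Emit:
carry_out --steps '[[[70, 0, 0, 0.002, 0], [70, 0, 0, 0.002, 0], [70, 0, 0, 0.002, 0], [70, 0, 0, 0.002, 0], [70, 0, 0, 0.002, 0], [70, 0, 0, 0, 0]]]'

```text
t: 4.78
ee_pos: [0.4708, -0.1835, 0.0147]
tcp_rot: [3.141, -0.001, -2.337]
ft_force: [-0.1, -0.6, -0.2]
gripper_width: 0.699
finger_force: 0.0
```

Emit:
carry_out --steps '[[[70, 0, 0, 0.0015, 0], [70, 0, 0, 0.0015, 0], [70, 0, 0, 0.0015, 0], [70, 0, 0, 0.0015, 0], [70, 0, 0, 0, 0]]]'

```text
t: 5.2
ee_pos: [0.4709, -0.1836, 0.0088]
tcp_rot: [3.141, -0.0, -2.337]
ft_force: [0.4, -0.5, 0.4]
gripper_width: 0.701
finger_force: 0.0
```

Emit:
carry_out --steps '[[[20, 0, 0, 0, 0], [20, 0, 0, 0, 0], [20, 0, 0, 0, 0], [20, 0, 0, 0, 0], [20, 0, 0, 0, 0], [20, 0, 0, 0, 0], [20, 0, 0, 0, 0], [20, 0, 0, 0, 0]]]' --force 12

```text
t: 5.87
ee_pos: [0.4711, -0.1835, 0.0092]
tcp_rot: [3.141, -0.0, -2.337]
ft_force: [0.1, 0.5, 0.8]
gripper_width: 0.367
finger_force: 12.0
```

Emit:
carry_out --steps '[[[50, 0, 0, 0, 0], [50, 0, 0, 0, 0], [50, 0, 0, 0, 0], [50, 0, 0, 0.0015, 0], [50, 0, 0, 0.0015, 0], [50, 0, 0, 0.001, 0], [50, 0, 0, 0.001, 0], [50, 0, 0, 0, 0]]]'

```text
t: 6.53
ee_pos: [0.471, -0.1836, 0.0039]
tcp_rot: [3.141, -0.0, -2.337]
ft_force: [-0.2, 0.1, -0.9]
gripper_width: 0.501
finger_force: 0.0
```

Emit:
carry_out --steps '[[[20, 0, 0, 0, 0], [20, 0, 0, 0, 0], [20, 0, 0, 0, 0], [20, 0, 0, 0, 0], [20, 0, 0, 0, 0], [20, 0, 0, 0, 0]]]' --force 25

```text
t: 7.03
ee_pos: [0.4712, -0.1836, 0.0042]
tcp_rot: [-3.142, 0.0, -2.337]
ft_force: [0.9, 0.2, 0.5]
gripper_width: 0.369
finger_force: 25.0
```

Emit:
carry_out --steps '[[[20, 0, 0, -0.005, 0], [20, 0, 0, -0.015, 0], [20, 0, 0, -0.02, 0], [20, 0, 0, -0.02, 0], [20, 0, 0, -0.02, 0], [20, 0, 0, -0.015, 0], [20, 0, 0, -0.005, 0], [20, 0, 0, 0, 0]]]'

```text
t: 7.7
ee_pos: [0.4715, -0.1835, 0.1051]
tcp_rot: [-3.14, 0.002, -2.337]
ft_force: [0.8, 0.7, -3.5]
gripper_width: 0.371
finger_force: 25.0
```

```bash
python3 - <<'E'
from h import *
goto(.553,.036,.1,-84)
E
```

```text
t 7.7 pos [ 0.4715 -0.1835  0.1051] yaw -133.92 F [ 0.8  0.7 -3.5] grip 0.371 -> shift tool mm [-214.6   93.6    5.3] turn -49.92
```

Blank held: −3.5 N, width 32 mm. Next I carry it above the post and turn it toward the pin direction.

Emit:
carry_out --steps '[[[20, -0.02, 0.009, 0, 0], [20, -0.025, 0.011, 0, -5], [20, -0.025, 0.01, 0, 0], [20, -0.025, 0.01, 0, 0], [20, -0.025, 0.01, 0, 0], [20, -0.025, 0.01, 0, 0], [20, -0.025, 0.01, 0, 0], [20, -0.02, 0.009, 0, 0], [20, -0.012, 0.006, 0, 0], [20, 0, 0, 0, 0]]]'

```text
t: 8.53
ee_pos: [0.5358, 0.0277, 0.1027]
tcp_rot: [3.14, -0.001, -2.247]
ft_force: [-0.9, -0.2, -2.5]
gripper_width: 0.366
finger_force: 25.0
```

Emit:
carry_out --steps '[[[20, 0, 0, 0, -5], [20, 0, 0, 0, -6], [20, 0, 0, 0, -6], [20, 0, 0, 0, -6], [20, 0, 0, 0, -6], [20, 0, 0, 0, -6], [20, 0, 0, 0, -6], [20, 0, 0, 0, -4], [20, 0, 0, 0, 0], [20, 0, 0, 0, 0]]]'

```text
t: 9.37
ee_pos: [0.535, 0.0248, 0.1034]
tcp_rot: [3.139, -0.0, -1.467]
ft_force: [0.0, -0.9, -3.9]
gripper_width: 0.368
finger_force: 25.0
```

```bash
python3 - <<'E'
from h import *
goto(.553,.036,.06,-84)
o=[]
for n,(x,y,w) in {'wrist':(160,120,240),'scene':(320,150,110)}.items():
    p=camera_params(n);im=grab_frame(n)
    np.savez('h_'+n+'.npz',im=im,**p)
    o.append(cv2.resize(im[y:y+w,x:x+w],(400,400),interpolation=cv2.INTER_CUBIC))
save(np.hstack(o),'held')
E
```

```text
t 9.37 pos [0.535  0.0248 0.1034] yaw -84.08 F [ 0.  -0.9 -3.9] grip 0.368 -> shift tool mm [ -9.3 -19.1  43.3] turn -0.08
```

View pics/held.png

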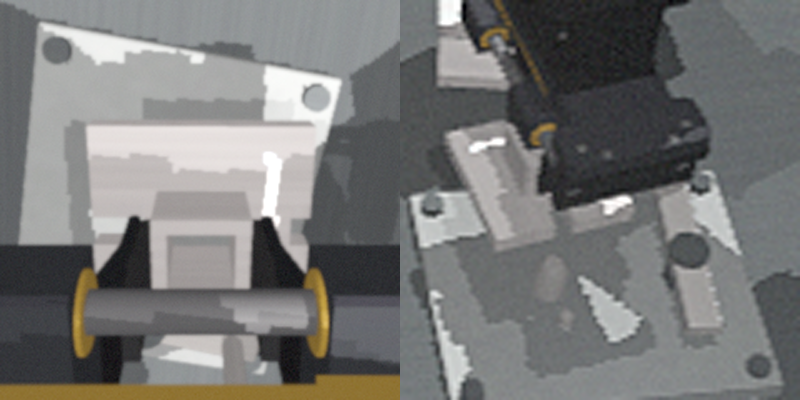

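The held blank is level. Its deep notch faces the post and pin, seen in the scene crop at (550,275) and (568,320), and the clamp lies to the right, clear.

Emit:
carry_out --steps '[[[20, -0.003, -0.005, 0, 0], [20, -0.004, -0.008, 0, 0], [20, -0.003, -0.005, 0, 0], [20, 0, 0, 0.008, 0], [20, 0, 0, 0.012, 0], [20, 0, 0, 0.012, 0], [20, 0, 0, 0.012, 0], [20, 0, 0, 0.006, 0], [20, 0, 0, 0.003, 0], [20, 0, 0, 0, 0], [20, 0, 0, 0, 0]]]'

```text
t: 10.38
ee_pos: [0.5532, 0.0377, 0.0514]
tcp_rot: [-3.141, -0.0, -1.464]
ft_force: [0.6, 0.1, -2.4]
gripper_width: 0.365
finger_force: 25.0
```

```bash
python3 - <<'E'
from h import *
goto(.552,.0365,.03,-84)
T=get_state()
for n in('top','scene'):
    p=camera_params(n);im=grab_frame(n);np.savez('l_'+n+'.npz',im=im,**p)
p=camera_params('top');im=grab_frame('top')
a=cv2.resize(im[150:235,150:235],(400,400),interpolation=cv2.INTER_CUBIC)
im=grab_frame('scene');b=cv2.resize(im[175:260,340:425],(400,400),interpolation=cv2.INTER_CUBIC)
save(np.hstack([a,b]),'low')
E
```

```text
t 10.38 pos [0.5532 0.0377 0.0514] yaw -83.89 F [ 0.6  0.1 -2.4] grip 0.365 -> shift tool mm [ 1.   1.4 21.4] turn 0.11
```

View pics/low.png

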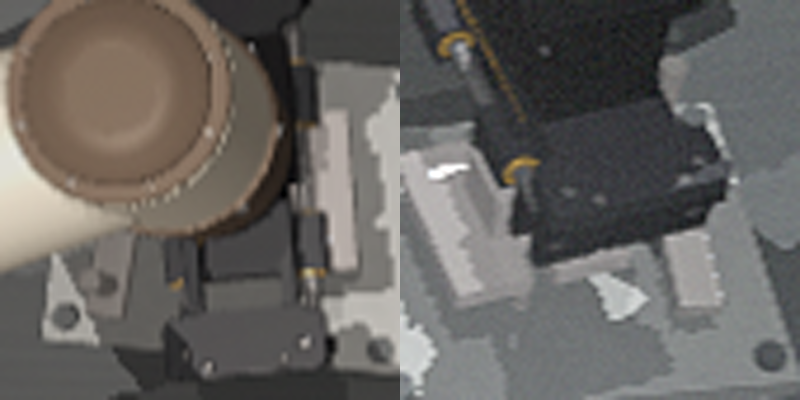

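The cameras are blocked by the hand (the plate's left edge and the pin area near (540,290) are only partly visible), so I continue by feel.

Emit:
carry_out --steps '[[[20, 0.0007, 0.0007, 0.002, 0], [20, 0, 0, 0.002, 0], [20, 0, 0, 0.002, 0], [20, 0, 0, 0.002, 0], [20, 0, 0, 0.002, 0], [20, 0, 0, 0, 0]]]'

```text
t: 11.08
ee_pos: [0.5518, 0.0367, 0.0405]
tcp_rot: [3.14, -0.0, -1.465]
ft_force: [-0.6, 0.3, -3.2]
gripper_width: 0.361
finger_force: 25.0
```

Emit:
carry_out --steps '[[[20, 0, 0, 0.002, 0], [20, 0, 0, 0.002, 0], [20, 0, 0, 0.002, 0], [20, 0, 0, 0.001, 0], [20, 0, 0, 0, 0]]]'

```text
t: 11.5
ee_pos: [0.552, 0.0367, 0.0338]
tcp_rot: [3.141, -0.0, -1.464]
ft_force: [-0.4, -0.3, -3.2]
gripper_width: 0.365
finger_force: 25.0
```

The bore has gone over the post freely, with the underside at about 30 mm. Next I lower to pin height in 1 mm steps.

Emit:
carry_out --steps '[[[20, 0, 0, 0.001, 0], [20, 0, 0, 0.001, 0], [20, 0, 0, 0.001, 0], [20, 0, 0, 0, 0]]]'

```text
t: 11.83
ee_pos: [0.5521, 0.0368, 0.031]
tcp_rot: [3.141, -0.0, -1.464]
ft_force: [-0.1, 0.6, -3.7]
gripper_width: 0.363
finger_force: 25.0
```

Emit:
carry_out --steps '[[[20, 0, 0, 0.001, 0], [20, 0, 0, 0.001, 0], [20, 0, 0, 0, 0]]]'

```text
t: 12.08
ee_pos: [0.5522, 0.0368, 0.029]
tcp_rot: [3.141, 0.0, -1.464]
ft_force: [1.1, -0.6, -2.6]
gripper_width: 0.363
finger_force: 25.0
```

Emit:
carry_out --steps '[[[20, 0, 0, 0.001, 0], [20, 0, 0, 0, 0]]]'

```text
t: 12.25
ee_pos: [0.5522, 0.0368, 0.028]
tcp_rot: [3.142, 0.0, -1.464]
ft_force: [-1.2, -0.4, -3.9]
gripper_width: 0.366
finger_force: 25.0
```

Emit:
carry_out --steps '[[[20, 0, 0, 0.001, 0], [20, 0, 0, 0, 0]]]'

```text
t: 12.42
ee_pos: [0.5522, 0.0368, 0.027]
tcp_rot: [3.142, 0.0, -1.464]
ft_force: [-0.1, -0.9, -3.5]
gripper_width: 0.367
finger_force: 25.0
```

Emit:
carry_out --steps '[[[20, 0, 0, 0.001, 0], [20, 0, 0, 0, 0]]]'

```text
t: 12.58
ee_pos: [0.5522, 0.0368, 0.026]
tcp_rot: [3.141, -0.0, -1.464]
ft_force: [0.0, 0.9, -4.5]
gripper_width: 0.363
finger_force: 25.0
```

Emit:
carry_out --steps '[[[20, 0, 0, 0.001, 0], [20, 0, 0, 0.001, 0], [20, 0, 0, 0, 0]]]'

```text
t: 12.83
ee_pos: [0.5522, 0.0368, 0.0239]
tcp_rot: [3.142, 0.0, -1.464]
ft_force: [-0.2, -0.4, -3.7]
gripper_width: 0.362
finger_force: 25.0
```

Emit:
carry_out --steps '[[[20, 0, 0, 0.001, 0], [20, 0, 0, 0.001, 0], [20, 0, 0, 0, 0]]]'

```text
t: 13.08
ee_pos: [0.5522, 0.0368, 0.0219]
tcp_rot: [3.141, 0.0, -1.464]
ft_force: [-0.9, 0.2, -3.4]
gripper_width: 0.367
finger_force: 25.0
```

Emit:
carry_out --steps '[[[20, 0, 0, 0.001, 0], [20, 0, 0, 0.001, 0], [20, 0, 0, 0, 0]]]'

```text
t: 13.33
ee_pos: [0.5522, 0.0368, 0.0199]
tcp_rot: [3.141, -0.0, -1.464]
ft_force: [-0.1, 0.6, -3.6]
gripper_width: 0.365
finger_force: 25.0
```

Emit:
carry_out --steps '[[[20, 0, 0, 0.0007, 0], [20, 0, 0, 0, 0]]]'

```text
t: 13.5
ee_pos: [0.5522, 0.0368, 0.0193]
tcp_rot: [3.141, -0.0, -1.464]
ft_force: [-0.9, 0.5, -3.5]
gripper_width: 0.365
finger_force: 25.0
```

Emit:
carry_out --steps '[[[20, 0, 0, 0.0005, 0], [20, 0, 0, 0, 0]]]'

```text
t: 13.67
ee_pos: [0.5522, 0.0368, 0.0192]
tcp_rot: [3.142, -0.0, -1.464]
ft_force: [-1.0, 0.5, -0.9]
gripper_width: 0.367
finger_force: 25.0
```

Emit:
carry_out --steps '[[[20, 0, 0, 0.0005, 0], [20, 0, 0, 0, 0]]]'

```text
t: 13.83
ee_pos: [0.5522, 0.0368, 0.0192]
tcp_rot: [-3.142, -0.0, -1.464]
ft_force: [-3.3, 1.0, 3.9]
gripper_width: 0.364
finger_force: 25.0
```

Contact came exactly at the seated height (0.0192 = bench grasp height 0.0042 + 0.015), with no force earlier. I release gently and lift.

Emit:
carry_out --steps '[[[20, 0, 0, -0.0006, 0], [55, 0, 0, 0, 0], [55, 0, 0, 0, 0], [55, 0, 0, 0, 0], [55, 0, 0, -0.003, 0], [55, 0, 0, -0.01, 0], [55, 0, 0, -0.02, 0], [55, 0, 0, -0.025, 0], [55, 0, 0, -0.025, 0], [55, 0, 0, -0.02, 0], [55, 0, 0, -0.005, 0], [55, 0, 0, 0, 0]]]'

```text
t: 14.83
ee_pos: [0.5536, 0.0372, 0.1296]
tcp_rot: [-3.136, 0.001, -1.464]
ft_force: [0.3, -0.3, -0.5]
gripper_width: 0.55
finger_force: 0.0
```

Emit:
carry_out --steps '[[[60, -0.02, 0.01, -0.01, 0], [60, -0.02, 0.01, 0, 0], [60, -0.02, 0.01, 0, 0], [60, -0.02, 0.01, 0, 0], [60, -0.01, 0.005, 0, 0], [60, 0, 0, 0, -6], [60, 0, 0, 0, -6], [60, 0, 0, 0, -6], [60, 0, 0, 0, -6], [60, 0, 0, 0, -6], [60, 0, 0, 0, -6], [60, 0, 0, 0, -6]]]'

```text
t: 15.83
ee_pos: [0.4974, 0.1211, 0.136]
tcp_rot: [3.14, 0.001, -0.726]
ft_force: [-0.3, -0.3, 0.2]
gripper_width: 0.599
finger_force: 0.0
```

Emit:
carry_out --steps '[[[60, 0, 0, 0, -6], [60, 0, 0, 0, -6], [60, 0, 0, 0, -6], [60, 0, 0, 0, -6], [60, 0, 0, 0, -5], [60, 0, 0, 0, -4], [60, 0, 0, 0, 0], [60, 0, 0, 0, 0]]]'

```text
t: 16.5
ee_pos: [0.4976, 0.1212, 0.1363]
tcp_rot: [3.141, 0.001, -0.158]
ft_force: [-0.6, -0.0, -0.0]
gripper_width: 0.6
finger_force: 0.0
```

```bash
python3 - <<'E'
from h import *
goto(.5082,.1242,.04,-9)
o=[]
for n,(x,y,w) in {'wrist':(120,0,400),'top':(150,150,90)}.items():
    p=camera_params(n);im=grab_frame(n);np.savez('c_'+n+'.npz',im=im,**p)
    o.append(cv2.resize(im[y:y+w,x:x+w],(400,400),interpolation=cv2.INTER_CUBIC))
    print(n,proj(p,[[.5082,.1242,.0815],[.559,.1162,.0395],[.5525,.0365,.051]]).round(1))
save(np.hstack(o),'c1')
E
```

```text
t 16.5 pos [0.4976 0.1212 0.1363] yaw -9.03 F [-0.6 -0.  -0. ] grip 0.6 -> shift tool mm [10.2 -4.8 96.2] turn -0.03
wrist [[274.4 213.8]
 [274.8 143.8]
 [370.  137.3]]
top [[168.  209.3]
 [175.9 189.6]
 [207.7 192.4]]
```

View pics/c1.png

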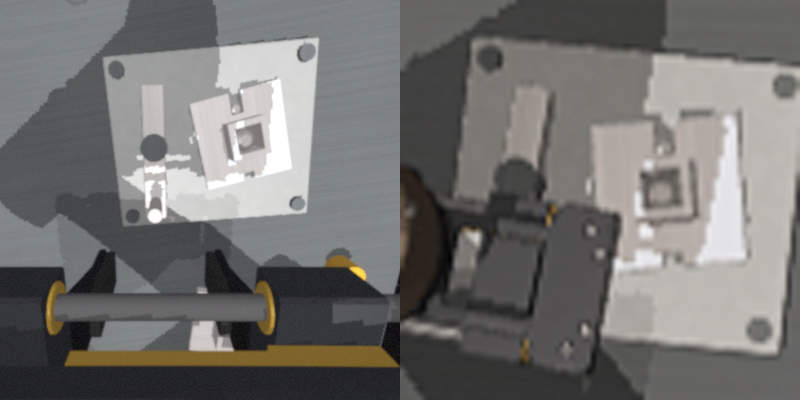

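The blank sits with its deep notch on the pin (wrist crop (237,103), top crop (660,140)). The peg top at wrist (154,215) matches my estimate within 1 px. Next I take the peg.

Emit:
carry_out --steps '[[[60, 0.005, -0.0025, 0, 0], [60, 0.005, -0.0023, 0, 0], [60, 0, 0, 0.01, 0], [60, 0, 0, 0.02, 0], [60, 0, 0, 0.02, 0], [60, 0, 0, 0.015, 0], [60, 0, 0, 0.01, 0], [60, 0, 0, 0.007, 0], [60, 0, 0, 0.005, 0], [60, 0, 0, 0.005, 0], [60, 0, 0, 0.003, 0], [60, 0, 0, 0, 0]]]'

```text
t: 17.6
ee_pos: [0.5085, 0.1247, 0.0418]
tcp_rot: [3.141, 0.0, -0.155]
ft_force: [0.6, -1.0, 0.1]
gripper_width: 0.599
finger_force: 0.0
```

Emit:
carry_out --steps '[[[5, 0, 0, 0, 0], [5, 0, 0, 0, 0], [5, 0, 0, 0, 0], [5, 0, 0, 0, 0], [5, 0, 0, 0, 0], [5, 0, 0, 0, 0], [5, 0, 0, 0, 0], [5, 0, 0, 0, 0], [5, 0, 0, 0, 0], [5, 0, 0, 0, 0]]]' --force 8

```text
t: 18.43
ee_pos: [0.5084, 0.1246, 0.0421]
tcp_rot: [3.141, 0.0, -0.155]
ft_force: [-0.6, -1.5, 0.1]
gripper_width: 0.13
finger_force: 8.0
```

Peg gripped (about 12 mm). Now the swing along its arc.

Emit:
carry_out --steps '[[[5, 0.0001, -0.0026, 0, 3], [5, 0.0002, -0.0044, 0, 5], [5, 0.0002, -0.0044, 0, 5], [5, 0.0002, -0.0044, 0, 5], [5, 0.0002, -0.0044, 0, 5], [5, 0, 0, 0, 0]]]'

```text
t: 18.93
ee_pos: [0.5157, 0.1438, 0.0421]
tcp_rot: [3.141, 0.0, -0.558]
ft_force: [-1.0, 0.7, 1.7]
gripper_width: 0.134
finger_force: 8.0
```

```bash
python3 - <<'E'
from h import *
goto(.563,.166,.042,-94.7)
e=get_state()['ee_pos'][:2]-[.559,.1162];print(np.hypot(*e),np.degrees(np.arctan2(e[1],e[0])))
E
```

```text
t 18.93 pos [0.5157 0.1438 0.0421] yaw -31.98 F [-1.   0.7  1.7] grip 0.134 -> shift tool mm [ 28.4 -43.8   0.1] turn 62.72
0.05136603654269449 147.43794693316826
```

Emit:
carry_out --steps '[[[5, 0.0002, -0.0044, 0, 5], [5, 0.0002, -0.0044, 0, 5], [5, 0.0002, -0.0044, 0, 5], [5, 0.0002, -0.0044, 0, 5], [5, 0.0002, -0.0044, 0, 5], [5, 0.0002, -0.0044, 0, 5], [5, 0, 0, 0, 0]]]'

```text
t: 19.52
ee_pos: [0.535, 0.1612, 0.0421]
tcp_rot: [3.141, -0.0, -1.08]
ft_force: [-0.8, -0.4, 2.3]
gripper_width: 0.134
finger_force: 8.0
```

Emit:
carry_out --steps '[[[5, 0.0002, -0.0044, 0, 5], [5, 0.0002, -0.0044, 0, 5], [5, 0.0002, -0.0044, 0, 5], [5, 0.0002, -0.0044, 0, 5], [5, 0.0001, -0.0026, 0, 3], [5, 0, 0, 0, 0]]]'

```text
t: 20.02
ee_pos: [0.5539, 0.1664, 0.0421]
tcp_rot: [3.141, -0.001, -1.479]
ft_force: [-1.1, -3.3, 2.1]
gripper_width: 0.131
finger_force: 8.0
```

```bash
python3 - <<'E'
from h import *
goto(.563,.166,.042,-94.7)
e=get_state()['ee_pos'][:2]-[.559,.1162];print(np.hypot(*e),np.degrees(np.arctan2(e[1],e[0])))
E
```

```text
t 20.02 pos [0.5539 0.1664 0.0421] yaw -84.77 F [-1.1 -3.3  2.1] grip 0.131 -> shift tool mm [ 1.2 -9.1  0.1] turn 9.93
0.05041185469460348 95.83823063364312
```

Emit:
carry_out --steps '[[[5, 0.0006, -0.003, 0, 3.5], [5, 0.0004, -0.003, 0, 3.5], [5, 0, -0.001, 0, 1], [5, 0, 0, 0, 0]]]'

```text
t: 20.35
ee_pos: [0.5607, 0.1662, 0.0421]
tcp_rot: [3.141, 0.0, -1.619]
ft_force: [-1.1, -0.8, 3.4]
gripper_width: 0.135
finger_force: 8.0
```

Emit:
carry_out --steps '[[[5, 0, -0.001, 0, 1], [5, 0, 0, 0, 0]]]'

```text
t: 20.52
ee_pos: [0.5608, 0.1662, 0.0421]
tcp_rot: [3.139, -0.001, -1.638]
ft_force: [-5.5, 0.3, 5.1]
gripper_width: 0.135
finger_force: 8.0
```

Emit:
carry_out --steps '[[[5, 0, -0.001, 0, 1], [5, 0, 0, 0, 0]]]'

```text
t: 20.68
ee_pos: [0.5607, 0.1661, 0.042]
tcp_rot: [3.137, -0.001, -1.655]
ft_force: [-6.8, 0.5, 6.2]
gripper_width: 0.134
finger_force: 8.0
```

Emit:
carry_out --steps '[[[5, 0, -0.001, 0, 0], [5, 0, 0, 0, 0]]]'

```text
t: 20.85
ee_pos: [0.5607, 0.166, 0.0419]
tcp_rot: [3.136, -0.002, -1.655]
ft_force: [-9.3, 2.6, 8.8]
gripper_width: 0.131
finger_force: 8.0
```

The clamp is firmly at its stop: force rises with no motion, at the expected angle. Release and withdraw upward.

Emit:
carry_out --steps '[[[45, 0, 0, 0, 0], [45, 0, 0, 0, 0], [45, 0, 0, 0, 0], [45, 0, 0.002, 0, 0], [45, 0, 0.001, 0, 0], [45, 0, 0, -0.005, 0], [45, 0, 0, -0.015, 0], [45, 0, 0, -0.025, 0], [45, 0, 0, -0.025, 0], [45, 0, 0, -0.025, 0], [45, 0, 0, -0.02, 0], [45, 0, 0, 0, 0]]]'

```text
t: 21.85
ee_pos: [0.5641, 0.1675, 0.1627]
tcp_rot: [-3.132, 0.005, -1.655]
ft_force: [-0.5, 0.3, 1.5]
gripper_width: 0.455
finger_force: 0.0
```

Emit:
carry_out --steps '[[[45, -0.03, 0, -0.02, 0], [45, -0.03, 0, -0.02, 0], [45, -0.03, 0, 0, 0], [45, -0.03, 0, 0, 0], [45, -0.03, 0, 0, 0], [45, -0.02, 0, 0, 0], [45, 0, 0, 0, 0], [45, 0, 0, 0, 0]]]'

```text
t: 22.52
ee_pos: [0.5752, 0.3366, 0.1961]
tcp_rot: [3.141, -0.001, -1.655]
ft_force: [0.1, 0.3, -0.1]
gripper_width: 0.451
finger_force: 0.0
```

```bash
python3 - <<'E'
from h import *
goto(.5,.3,.15,-94)
# numeric check: bright/round peg top in the top view near its predicted place, and image change vs. start
for n in('top','scene'):
    p=camera_params(n);im=grab_frame(n);np.savez('e_'+n+'.npz',im=im,**p)
    g=cv2.cvtColor(im,cv2.COLOR_RGB2GRAY)
    for nm,X in(('peg closed',(.5615,.166,.0815)),('arm tip',(.556,.075,.0395)),('old arm',(.595,.113,.0395)),('old tail',(.52,.119,.0395))):
        u,v=proj(p,[X])[0].round().astype(int);print(n,nm,(u,v),g[v-1:v+2,u-1:u+2].mean().round())
E
```

```text
t 22.52 pos [0.5752 0.3366 0.1961] yaw -94.81 F [ 0.1  0.3 -0.1] grip 0.451 -> shift tool mm [42.7 71.8 46.2] turn -0.81
top peg closed (np.int64(151), np.int64(186)) 209.0
top arm tip (np.int64(193), np.int64(191)) 210.0
top old arm (np.int64(178), np.int64(175)) 181.0
top old tail (np.int64(174), np.int64(206)) 179.0
scene peg closed (np.int64(425), np.int64(204)) 222.0
scene arm tip (np.int64(379), np.int64(220)) 230.0
scene old arm (np.int64(402), np.int64(232)) 164.0
scene old tail (np.int64(393), np.int64(204)) 199.0
```

```bash
python3 -c "
from workcell import finish_job
print(finish_job())"
```

```text
the job is handed in; nothing more can be done
None
```

The farthest blank is seated on the post with its deep notch on the key pin, the clamp is swung to its stop over it and released, the other parts were not handled, and the job was handed in at about 22.5 s with no verdict returned; after the clamp swing I checked the end state only by forces and spot pixel readings.

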